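Put the sharpening stones away under the tool ledge

TASK

Put the two sharpening stones away in the low niche under the tool ledge: slide the thick stone in first, lay the separator sheet that is on the ledge flat on top of it, then slide the thin stone in on top of the sheet. Each must lie flat and be pushed fully home against the stops at the back before the next goes in. Leave the other things on the bench standing where they are.

Things in the scene. Friction and masses are not known exactly. Their poses are not given: they have to be found in the camera images.
- niche: fixed wooden niche, 77 mm tall. Origin on the table at the centre of its base plate; x points into the niche (away from the robot), z up. Base plate 200 x 130 mm (x -100 to 100), top at z = 10 mm. A ledge 12 mm thick (z 65 to 77), 200 mm wide, roofs x = 0 to 100; in front of it (x < 0) the plate is an open apron
- niche_mouth (a point): middle of the mouth of the channel under the ledge, on the base plate's top: niche x = 0, y = 0, z = 10 mm. The channel between two walls is 60 mm wide (niche y -30 to 30), 55 mm high (niche z 10 to 65, 8 mm more than the three things stacked) and open towards niche -x; it runs 85 mm deep to the stops
- niche_stop (a point): on the base plate's top, between the front faces of two fixed steel stop posts (niche x = 85, y = +-20 mm, as tall as the channel). Home against them, in the niche's frame: thick stone's centre x 0, z 23 mm; sheet's x 5, z 38.5; thin stone's x 10, z 49; all y 0, long sides along x. Near ends then stick out 85, 75 and 65 mm in front of the ledge
- thick_stone: grey sharpening stone 170 x 50 x 26 mm (its x, y, z), about 0.4 kg, the longer and thicker of the two; origin under its centre; its ends are alike; it starts flat on the table left or right of the niche's apron
- thin_stone: grey sharpening stone 150 x 50 x 16 mm (its x, y, z), about 0.24 kg; origin under its centre; its ends are alike; it starts flat on the table on the other side from the thick stone
- sheet: stiff brown separator sheet 160 x 52 x 5 mm (its x, y, z), about 45 g; origin under its centre; its ends are alike; it starts lying flat across the top of the niche's ledge (the surface at z = 77 mm)
- thick_stone_mid (a point): centre of the thick stone
- thin_stone_mid (a point): centre of the thin stone
- sheet_mid (a point): centre of the sheet
- squeeze_bottle: white squeeze bottle, 52 mm across, 130 mm tall, origin under its centre; stands on the table close beside the niche's apron
- cup: white plastic cup, 60 mm across, 75 mm tall, origin under its centre; stands on the table close beside the niche's apron, on the other side from the bottle
- wood_block: wooden filing block 150 x 45 x 30 mm (x, y, z), origin under its centre; lies beside the niche
- bench_brush: wooden bench brush 140 x 45 x 38 mm, bristles down, origin under its centre; lies beside the niche
- hammer: hammer lying along its x far out at one side
- screwdriver: screwdriver lying along its x far out at the other side
Not all that is in view belongs to the job. Several things have the shape of the sheet; the one meant has the colours described above.

How it is judged:
By the outcome, as a careful person would: the job done as asked, in the order asked, and still so for the second after the job is handed in, with the robot touching nothing.
It also fails if it takes over 72 s, if anything falls off the work surface, if the arm or the gripper's body presses on something with over 40 N, if the wrist force passes 120 N, or if a joint passes its speed limit or range.

ROBOT

A 6-joint arm with a two-finger parallel gripper is mounted at the origin on the work surface. World frame = base frame: x ahead of the robot, y to its left, z up, the work surface at z = 0. Lengths are in mm, angles in degrees, forces in N, time in s.
With the tool pointing down it reaches from about 350 to 850 mm from the base axis. Payload 8.1 kg.
Tool frame: the origin (TCP) lies on the centre line of the jaws, within the pads' length; the fingertips stand 19 mm ahead of it and the grasp point (between the pads) is the TCP (r.tip_reach is the z of the fingertips in the tool frame, in mm); z points along the fingers, y is the line along which they close (so a half turn about z gives the same grasp; the last joint's range is limited). The gripper opens to 85 mm and grips with 20 to 120 N. Pads are 22 mm wide; open, the fingers measure 114 mm over their backs; the gripper's body (76 mm by 85 mm) begins 54 mm behind the grasp point. The pads swing forward as they close: fully open they stand 13 mm farther back than shut.
Start: joints at [-81.555, 7.471, 85.268, -0, 87.261, -4.893], TCP at [138.442, -583.814, 228.792] pointing down, gripper open.
Joint ranges: [-169.43, 169.43], [-51.17, 129.36], [1.28, 143.12], [-76.62, 256.62], [0, 156.53], [-152.29, 152.29]. Speed limits (degrees/s): [136.94, 136.94, 159.86, 180, 180, 180].

INTERFACE

Orientations are given as [roll, pitch, yaw] about the fixed x, y, z axes, in that order (R = Rz(yaw) Ry(pitch) Rx(roll)).
In Python, from bench import r gives the robot as it stands. The module is installed in compiled form; this text tells all that it offers.
- The arm moves only by the shell command python3 -m handwheel 'ROWS' [FORCE]. ROWS is JSON, a list of rows, each a list of 7 numbers: the shift along the tool's x, y, z in m, then the turn, a rotation vector about the tool's x, y, z in degrees, then the finger opening in m, from 0 to 0.0854. In form: [[tx, ty, tz, ax, ay, az, claw], ...]. A call has 1 to 8 rows; each row shifts and turns the commanded pose from where the row before left it, along the tool's axes as they then stand; what a row does not reach is not made up. A row lasts 1/12 s, in which the tool goes at most 41.7 mm and 7.16 degrees, less where a joint would pass 70% of its speed; a pose out of reach is approached as far as the arm can. A call with a gripper value outside its range is refused whole. The fingers move at their own pace and stop on an object; FORCE is the grip in N (left out, the last holds). Time passes only in rows, so rows that do not move let the fingers close. It gives the time, the measured TCP pose, the force, the opening and the grip force at its end, in the units of the state.
- r.sense(): the state, without advancing time (a new reading comes with each control period).
- r.snapshot(name): name is "side" or "top" or "wrist"; returns (picture, depth): 420x560x3 uint8, blue, green, red; 420x560 float32, mm along the optical axis (not along the pixel's ray), 0 where there is no reading.
- r.calibration(name): a dict with "vfov" (degrees; the focal length in pixels is half the picture's height over the tangent of half this angle, whatever the lens; pixels are square), "cx", "cy" (the principal point, pixels), "dist" ([k1, k2, p1, p2, k3] as OpenCV has them; the pictures are not rectified), "rvec" (rotation vector, rad) and "tvec" (3), from world to camera coordinates, as OpenCV has them; the wrist camera has in their place "tool_from_camera" (4x4, takes a point from camera to tool coordinates, whose origin is the TCP and whose axes are the flange's). Camera axes: x right, y down, z forward; pixel columns grow to the right and rows downward; lengths in mm; the calibration is good to about 2 mm. A picture is of the moment at which its call begins: read the wrist's pose just before it. calibration takes no time and is no camera call.
- r.hand_in(): hands the job in; it is judged then, once.
The state is a dict: "time": time; "joint_pos": joint angles; "qd": joint speeds; "joint_efforts": joint torques, N m; "tool_pos": TCP position; "tcp_rot": TCP orientation; "ft_force": force on the tool from outside, world axes, zero at the start; "wrist_torque": the same for the moment, N m; "finger_gap": finger opening in mm; "grip_force": force on a finger pad.
Only numpy, scipy, OpenCV 4.12 (cv2) and the standard library are available. Lean on these libraries where they do the work, as an engineer would, in place of code of your own. Each camera call takes 0.05 s, during which the arm holds its last target. There are 200 camera calls.

## Working session

There is one attempt and no reset: what is moved stays moved. The work goes in short steps, Python scripts to look and compute and a shell command to move; the robot and the scene stay as the last step left them, time stands still between calls to the robot, and variables do not carry over. Pictures are saved under pics/ and viewed, at most 10 in all, crops included, and the job is handed in when it is done.

```bash
mkdir -p pics; cat > h.py <<'E'
import numpy as np, cv2
from bench import r
from scipy.spatial.transform import Rotation as R
def K(c):
    f=210/np.tan(np.radians(c['vfov'])/2); return np.array([[f,0,c['cx']],[0,f,c['cy']],[0,0,1.]])
def pose(name,s=None):
    c=r.calibration(name)
    if name=='wrist':
        s=s or r.sense(); T=np.eye(4); T[:3,:3]=R.from_euler('xyz',s['tcp_rot'],degrees=True).as_matrix(); T[:3,3]=s['tool_pos']
        T=T@np.array(c['tool_from_camera']); return c,T[:3,:3],T[:3,3]
    Rm=cv2.Rodrigues(np.array(c['rvec'],float))[0]; return c,Rm.T,-Rm.T@np.array(c['tvec'],float).ravel()
def cast(name,uv,z,s=None):
    c,Rw,o=pose(name,s)
    p=cv2.undistortPoints(np.array(uv,float).reshape(-1,1,2),K(c),np.array(c['dist'],float)).reshape(-1,2)
    d=np.c_[p,np.ones(len(p))]@Rw.T
    return o+d*((z-o[2])/d[:,2])[:,None]
def cloud(name,depth,s=None):
    c,Rw,o=pose(name,s); v,u=np.mgrid[0:420,0:560]
    p=cv2.undistortPoints(np.c_[u.ravel(),v.ravel()].astype(float).reshape(-1,1,2),K(c),np.array(c['dist'],float)).reshape(-1,2)
    d=np.c_[p,np.ones(len(p))]@Rw.T
    return (o+d*depth.reshape(-1,1)).reshape(420,560,3)
E
python3 - <<'E'
from h import *
for n in('top','side'):
    im,d=r.snapshot(n); cv2.imwrite(f'pics/{n}0.png',im); np.savez(f'{n}0.npz',im=im,d=d)
    print(n,pose(n)[2],r.calibration(n)['vfov'])
s=r.sense();print(s); print(r.tip_reach, r.calibration('wrist'))
E
```

```text
top [ 344.66614857    3.13368578 1309.70573088] 56.164715374312735
side [ -157.42949873 -1275.21267434  1503.78006316] 42.63127387517317
{'time': 0.1, 'joint_pos': array([-8.15555768e+01,  7.51150287e+00,  8.53223414e+01,  3.60520728e-04,
        8.72608503e+01, -4.89462561e+00]), 'qd': array([-0.17712722, -0.13800792, -0.18849875,  0.01391996,  0.03301989,
        0.02231211]), 'joint_efforts': array([ 4.78057973e-04, -5.70951498e+01, -5.01943374e+01, -1.93028109e-04,
        8.09724588e-03, -7.02170183e-06]), 'tool_pos': array([ 138.36385878, -583.3266431 ,  227.84849325]), 'tcp_rot': array([-1.79905681e+02, -8.43843315e-03,  1.33390243e+01]), 'ft_force': array([-0.73347836, -0.19654088,  0.11700072]), 'wrist_torque': array([ 0.04105657, -0.06373639, -0.00993482]), 'grip_force': 0.0, 'finger_gap': 85.27021534770431}
19.0 {'vfov': 60.538900519061464, 'cx': 283.3118731992156, 'cy': 207.63379287545547, 'dist': array([-0.01141764,  0.        ,  0.        ,  0.        ,  0.        ]), 'tool_from_camera': array([[ 1.47926234e-03, -9.48524661e-01, -3.16699824e-01,
         8.20597463e+01],
       [ 9.99998851e-01,  1.29845529e-03,  7.81951090e-04,
         2.72945318e-01],
       [-3.30479330e-04, -3.16700617e-01,  9.48525493e-01,
        -1.46342455e+02],
       [ 0.00000000e+00,  0.00000000e+00,  0.00000000e+00,
         1.00000000e+00]])}
```

View pics/top0.png

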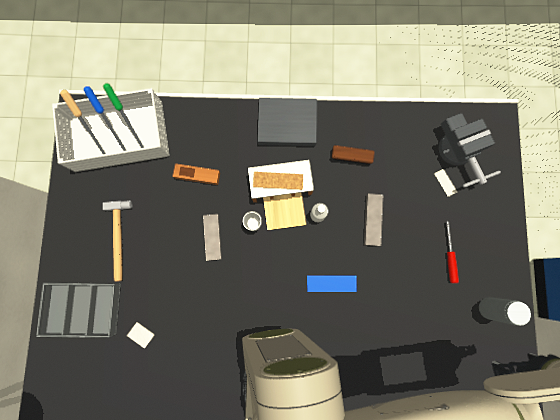

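View pics/side0.png

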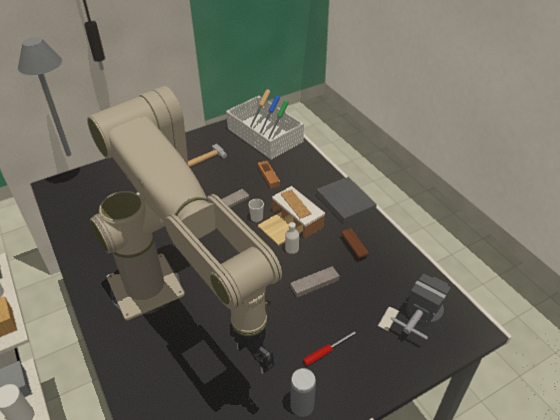

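The top view shows the niche at about (281,195) with the white ledge and the brown sheet at (278,180). The stones are at (212,237) and (374,220), the cup at (252,221) and the bottle at (319,212). The blue sheet at (331,284) is a decoy. The side view agrees.

```bash
cat >> h.py <<'E'
def rect(mask,name,z,s=None,verbose=True):
    cs=cv2.findContours(mask.astype(np.uint8),cv2.RETR_EXTERNAL,cv2.CHAIN_APPROX_NONE)[0]
    c=max(cs,key=cv2.contourArea)
    w=cast(name,c.reshape(-1,2),z,s)[:,:2].astype(np.float32)
    b=cv2.minAreaRect(w); p=cv2.boxPoints(b); e=p[1]-p[0]; f=p[2]-p[1]
    l=e if np.hypot(*e)>np.hypot(*f) else f
    return np.round(b[0],1),np.round(sorted(b[1]),1),round(float(np.degrees(np.arctan2(l[1],l[0]))%180),1)
E
python3 - <<'E'
from h import *
a=np.load('top0.npz'); im,d=a['im'],a['d']; P=cloud('top',d); hsv=cv2.cvtColor(im,cv2.COLOR_BGR2HSV)
for n,(u0,v0,u1,v1) in dict(L=(195,205,230,270),R=(358,185,392,255)).items():
    box=np.zeros((420,560),bool); box[v0:v1,u0:u1]=1
    m=box&(im.max(2)>80); z=np.median(P[m][:,2]); print(n,z,rect(m,'top',z))
for n,(u,v) in dict(sheet=(278,180),ledge=(253,180),apron=(285,212),cup=(252,221),bot=(319,212)).items(): print(n,P[v-1:v+2,u-1:u+2].reshape(-1,3).mean(0).round(1),hsv[v,u])
box=np.zeros((420,560),bool); box[158:232,243:318]=1
sh=box&(hsv[...,1]>90)&(hsv[...,0]<25)&(P[...,2]>70); print('sheet',rect(sh,'top',82))
le=box&(P[...,2]>68)&(im.max(2)>120)&(np.arange(420)[:,None]<203); print('ledge',rect(le,'top',77))
ap=box&(hsv[...,0]>15)&(hsv[...,0]<35)&(hsv[...,1]>60)&(P[...,2]<30)&(P[...,2]>2); print('apron',rect(ap,'top',10))
for n,(u0,v0,u1,v1) in dict(cup=(241,208,263,234),bot=(309,200,331,224)).items():
    q=P[v0:v1,u0:u1].reshape(-1,3); h=q[q[:,2]>55]; print(n,h[:,:2].min(0),h[:,:2].max(0),h[:,2].max())
E
```

```text
L 14.774128400557629 (array([458. , 240.9]), array([ 51.9, 152.3]), 6.8)
R 24.572206407826684 (array([ 527.2, -292. ]), array([ 52.8, 172.7]), 176.5)
sheet [637.5  25.9  81.4] [ 16 150 219]
ledge [636.5 106.1  78.5] [ 23 103 239]
apron [545.9   1.3   7.7] [ 27  95 254]
cup [513.5 110.9   4.2] [ 30   4 254]
bot [ 531.3 -102.8  116.7] [ 26  35 109]
sheet (array([636.7,  27.3]), array([ 49.8, 158.3]), 88.2)
ledge (array([641.9,  19.5]), array([100.5, 199.2]), 98.9)
apron (array([549.,   4.]), array([112.1, 132.7]), 98.5)
cup [344.66614857   3.13368578] [533.53896914 134.13284858] 1309.7057308771691
bot [ 344.66614857 -131.38814321] [563.43043631   3.13368578] 1309.7057308771691
```

```bash
cat >> h.py <<'E'
def go(x,y,z,yaw):
    s=r.sense(); p=s['tool_pos']; c=R.from_euler('xyz',s['tcp_rot'],degrees=True)
    t=R.from_euler('xyz',[180,0,yaw],degrees=True)
    print('pos',np.round(p,1),'rot',np.round(s['tcp_rot'],2),'t',round(s['time'],2),'turn first (tool rotvec)',np.round((c.inv()*t).as_rotvec(degrees=True),2),'then shift mm',np.round(t.inv().apply(np.array([x,y,z])-p),1))
E
python3 -c "
from h import *
go(467,-288,200,-3.5)"
```

```text
pos [ 138.4 -583.3  227.8] rot [-1.7991e+02 -1.0000e-02  1.3340e+01] t 0.1 turn first (tool rotvec) [-9.000e-02  1.000e-02  1.684e+01] then shift mm [ 310.  -314.8   27.8]
```

```bash
python3 -m handwheel '[[0,0,0,0,0,5.6,0.085],[0,0,0,0,0,5.6,0.085],[0,0,0,0,0,5.6,0.085],[0.02,-0.02,0,0,0,0,0.085],[0.026,-0.026,0,0,0,0,0.085],[0.026,-0.026,0,0,0,0,0.085],[0.026,-0.026,0,0,0,0,0.085],[0.026,-0.026,0,0,0,0,0.085]]'; python3 -m handwheel '[[0.026,-0.026,0,0,0,0,0.085],[0.026,-0.026,0,0,0,0,0.085],[0.026,-0.026,0,0,0,0,0.085],[0.026,-0.026,0,0,0,0,0.085],[0.026,-0.026,0,0,0,0,0.085],[0.026,-0.026,0,0,0,0,0.085],[0.02,-0.025,0,0,0,0,0.085],[0,0,0,0,0,0,0.085]]'
python3 - <<'E'
from h import *
s=r.sense(); im,d=r.snapshot('wrist'); cv2.imwrite('pics/w1.png',im); np.savez('w1.npz',im=im,d=d)
P=cloud('wrist',d,s); m=(P[...,2]>15)&(P[...,2]<40)&(d>0)&(abs(P[...,0]-527)<110)&(abs(P[...,1]+292)<60)
print(np.median(P[m][:,2]),rect(m,'wrist',26,s)); go(467,-288,200,-3.5)
E
```

```text
time: 0.77
tool_pos: [270.4, -466.0, 228.2]
tcp_rot: [-179.9, 0.0, -3.5]
ft_force: [1.5, -0.0, -0.0]
finger_gap: 84.5
grip_force: 0.0
time: 1.43
tool_pos: [459.4, -293.0, 228.3]
tcp_rot: [-179.9, -0.0, -3.2]
ft_force: [-0.7, 0.1, 0.6]
finger_gap: 84.7
grip_force: 0.0
27.18515510009314 (array([ 526.2, -293.1]), array([ 50.1, 168.7]), 176.6)
pos [ 457.8 -294.9  228.3] rot [-1.7994e+02  3.0000e-02 -3.2000e+00] t 1.48 turn first (tool rotvec) [-0.06  0.03  0.3 ] then shift mm [ 8.7 -7.5 28.3]
```

View pics/w1.png

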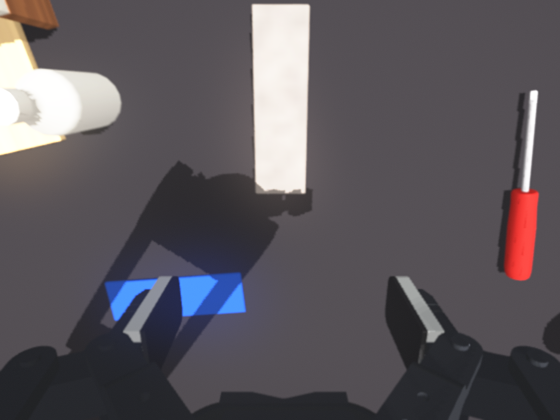

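The wrist view shows the thick stone at px (281,100), with the bottle on the left and the blue decoy at the bottom. The size and height match. Now I grasp it 55 mm towards the near end.

```bash
python3 -m handwheel '[[0.013,-0.006,0.02,0,0,0.2,0.085],[0,0,0.035,0,0,0,0.085],[0,0,0.035,0,0,0,0.085],[0,0,0.035,0,0,0,0.085],[0,0,0.035,0,0,0,0.085],[0,0,0.026,0,0,0,0.085],[0,0,0.01,0,0,0,0.085],[0,0,0,0,0,0,0.085]]'; python3 -m handwheel '[[0,0,0.005,0,0,0,0.085],[0,0,0.004,0,0,0,0.085],[0,0,0,0,0,0,0.085],[0,0,0,0,0,0,0.085]]';python3 -c "
from h import *
go(471.3,-289.9,22,-3.4)"
```

```text
time: 2.15
tool_pos: [466.7, -291.2, 29.4]
tcp_rot: [-179.8, 0.3, -3.7]
ft_force: [-0.4, 0.2, -0.5]
finger_gap: 85.1
grip_force: 0.0
time: 2.48
tool_pos: [470.5, -293.0, 25.2]
tcp_rot: [179.9, -0.1, -3.7]
ft_force: [-0.7, -0.1, -0.1]
finger_gap: 85.1
grip_force: 0.0
pos [ 470.5 -293.    25.2] rot [ 1.7993e+02 -1.1000e-01 -3.6600e+00] t 2.48 turn first (tool rotvec) [ 0.07 -0.11 -0.26] then shift mm [ 0.6 -3.2  3.2]
```

```bash
python3 -m handwheel '[[0,-0.003,0.003,0,0,0,0.085],[0,0,0,0,0,0,0.085],[0,0,0,0,0,0,0.04],[0,0,0,0,0,0,0.04],[0,0,0,0,0,0,0.04],[0,0,0,0,0,0,0.04],[0,0,0,0,0,0,0.04],[0,0,0,0,0,0,0.04]]' 70; python3 -m handwheel '[[0,0,0,0,0,0,0.04],[0,0,0,0,0,0,0.04],[0,0,0,0,0,0,0.04]]';python3 -c "
from h import *
go(471.3,-289.9,22,-3.4)"
```

```text
time: 3.15
tool_pos: [470.8, -290.1, 22.1]
tcp_rot: [179.9, -0.1, -3.7]
ft_force: [-0.4, -1.2, 4.9]
finger_gap: 40.1
grip_force: 3.1
time: 3.4
tool_pos: [470.8, -290.1, 22.0]
tcp_rot: [179.9, -0.1, -3.7]
ft_force: [0.0, -1.0, 6.0]
finger_gap: 39.8
grip_force: 3.1
pos [ 470.8 -290.1   22. ] rot [ 1.7993e+02 -1.2000e-01 -3.6700e+00] t 3.4 turn first (tool rotvec) [ 0.07 -0.12 -0.27] then shift mm [ 0.5 -0.2  0. ]
```

```bash
python3 - <<'E'
from h import *
s=r.sense(); im,d=r.snapshot('wrist'); cv2.imwrite('pics/w2.png',im)
im2,d2=r.snapshot('top'); cv2.imwrite('pics/t2.png',im2[160:310,300:450].repeat(3,0).repeat(3,1))
E
```

```text
(no output)
```

View pics/w2.png

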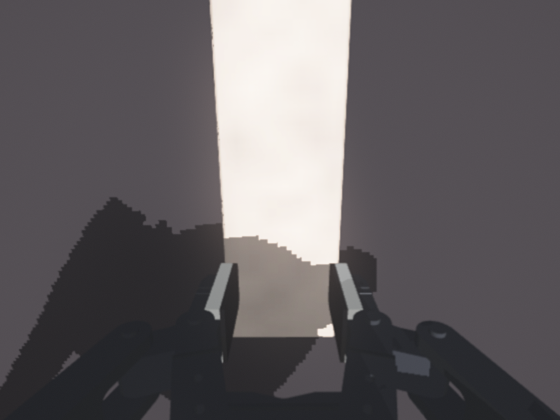

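```bash
python3 - <<'E'
from h import *
s=r.sense(); im,d=r.snapshot('wrist'); c=r.calibration('wrist'); P=cloud('wrist',d,s)
T=np.linalg.inv(c['tool_from_camera'])
for y in (20,25):
  for z in(-10,0,10,19):
    for x in (11,-11):
        q=T@[x,y,z,1]; q2=T@[x,-y,z,1]; k=K(c)
        print(x,y,z,(k@q[:3]/q[2])[:2].round(),(k@q2[:3]/q2[2])[:2].round())
for u,v in((230,268),(226,275),(215,300),(210,315),(235,300),(345,275),(350,290),(335,285),(280,200),(280,290),(150,150)): print(u,v,P[v,u].round(1),d[v,u].round(1))
E
```

```text
11 20 -10 [330. 265.] [235. 265.]
-11 20 -10 [328. 310.] [237. 310.]
11 20 0 [327. 255.] [238. 255.]
-11 20 0 [326. 297.] [240. 297.]
11 20 10 [325. 246.] [241. 245.]
-11 20 10 [323. 286.] [242. 286.]
11 20 19 [323. 238.] [243. 238.]
-11 20 19 [321. 277.] [244. 277.]
11 25 -10 [342. 265.] [224. 265.]
-11 25 -10 [339. 310.] [226. 310.]
11 25 0 [339. 255.] [227. 255.]
-11 25 0 [336. 297.] [229. 297.]
11 25 10 [335. 246.] [230. 245.]
-11 25 10 [333. 286.] [232. 286.]
11 25 19 [333. 238.] [233. 238.]
-11 25 19 [331. 277.] [235. 277.]
230 268 [ 484.4 -269.4   37. ] 146.7
226 275 [ 484.3 -268.5   42.5] 141.6
215 300 [ 483.9 -267.1   59.4] 125.7
210 315 [ 484.7 -267.4   69.3] 116.0
235 300 [ 470.3 -270.1   38.6] 149.6
345 275 [ 481.  -315.4   41.9] 142.3
350 290 [ 480.3 -315.6   51.9] 133.1
335 285 [ 478.8 -310.9   45.3] 139.8
280 200 [ 509.2 -291.4   27.4] 147.7
280 290 [ 466.7 -288.6   26.7] 161.7
150 150 [ 529.2 -231.6    0.6] 167.9
```

View pics/t2.png

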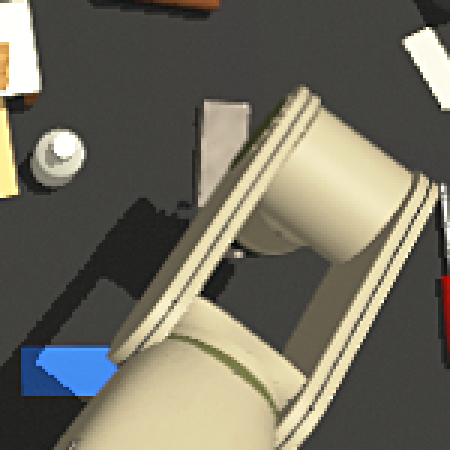

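```bash
python3 - <<'E'
from h import *
print(r.tip_reach)
def ana(d):
    c,_,_=pose('wrist'); v,u=np.mgrid[0:420,0:560]
    p=cv2.undistortPoints(np.c_[u.ravel(),v.ravel()].astype(float).reshape(-1,1,2),K(c),np.array(c['dist'],float)).reshape(-1,2)
    q=np.c_[p,np.ones(len(p))]*d.reshape(-1,1); T=np.array(c['tool_from_camera']); q=(q@T[:3,:3].T+T[:3,3]).reshape(420,560,3)
    return q
a=np.load('w1.npz'); q=ana(a['d'])
for u in(140,150,160,170,178): print(u,[(v,q[v,u].round(0).tolist()) for v in range(270,345,8)])
m=(q[...,2]<60)&(a['d']>0); print(m.sum(), q[m].max(0))
im,d=r.snapshot('wrist'); q=ana(d)
for u in(225,230,235,340,335): print(u,[(v,q[v,u].round(0).tolist()) for v in range(250,300,5)])
E
```

```text
19.0
140 [(270, [-119.0, -166.0, 227.0]), (278, [-130.0, -167.0, 227.0]), (286, [-138.0, -167.0, 223.0]), (294, [7.0, -55.0, -26.0]), (302, [7.0, -52.0, -32.0]), (310, [11.0, -48.0, -43.0]), (318, [11.0, -46.0, -47.0]), (326, [12.0, -44.0, -52.0]), (334, [10.0, -44.0, -54.0]), (342, [8.0, -44.0, -54.0])]
150 [(270, [-120.0, -155.0, 228.0]), (278, [-129.0, -155.0, 225.0]), (286, [-137.0, -155.0, 222.0]), (294, [12.0, -48.0, -34.0]), (302, [11.0, -46.0, -38.0]), (310, [11.0, -45.0, -43.0]), (318, [11.0, -43.0, -48.0]), (326, [10.0, -42.0, -50.0]), (334, [8.0, -42.0, -51.0]), (342, [5.0, -42.0, -51.0])]
160 [(270, [-119.0, -143.0, 227.0]), (278, [12.0, -48.0, -22.0]), (286, [11.0, -46.0, -27.0]), (294, [12.0, -44.0, -34.0]), (302, [12.0, -42.0, -40.0]), (310, [10.0, -42.0, -41.0]), (318, [7.0, -42.0, -41.0]), (326, [3.0, -43.0, -41.0]), (334, [2.0, -42.0, -43.0]), (342, [-1.0, -42.0, -44.0])]
170 [(270, [-120.0, -132.0, 228.0]), (278, [11.0, -44.0, -22.0]), (286, [12.0, -42.0, -29.0]), (294, [9.0, -42.0, -29.0]), (302, [5.0, -43.0, -28.0]), (310, [3.0, -42.0, -31.0]), (318, [-0.0, -42.0
[... 1172 characters left out ...]
, (275, [8.0, -20.0, -14.0]), (280, [7.0, -20.0, -15.0]), (285, [5.0, -20.0, -16.0]), (290, [3.0, -20.0, -16.0]), (295, [1.0, -20.0, -17.0])]
340 [(250, [4.0, 29.0, 20.0]), (255, [1.0, 29.0, 19.0]), (260, [-2.0, 30.0, 21.0]), (265, [11.0, 24.0, -11.0]), (270, [12.0, 23.0, -15.0]), (275, [12.0, 23.0, -20.0]), (280, [12.0, 22.0, -24.0]), (285, [11.0, 22.0, -27.0]), (290, [12.0, 21.0, -32.0]), (295, [11.0, 21.0, -33.0])]
335 [(250, [16.0, 23.0, -5.0]), (255, [14.0, 22.0, -6.0]), (260, [11.0, 23.0, -5.0]), (265, [11.0, 22.0, -11.0]), (270, [12.0, 21.0, -16.0]), (275, [12.0, 21.0, -19.0]), (280, [11.0, 20.0, -23.0]), (285, [9.0, 20.0, -22.0]), (290, [7.0, 20.0, -23.0]), (295, [6.0, 20.0, -24.0])]
```

The fingertips are about 22 mm shorter than stated. In the camera's depth they stand at tool z ≈ -16 open and ≈ -6 at a 40 mm gap, so the jaws closed on top of the stone. I'll reopen, go 25 mm lower while watching the force, and regrip.

```bash
python3 -m handwheel '[[0,0,-0.004,0,0,0,0.085],[0,0,0,0,0,0,0.085],[0,0,0,0,0,0,0.085],[0,0,0,0,0,0,0.085],[0,0,0,0,0,0,0.085],[0,0,0,0,0,0,0.085]]'; python3 -m handwheel '[[0,0,0.008,0,0,0,0.085],[0,0,0.008,0,0,0,0.085],[0,0,0.008,0,0,0,0.085],[0,0,0.003,0,0,0,0.085],[0,0,0,0,0,0,0.085],[0,0,0,0,0,0,0.085]]';
python3 - <<'E'
from h import *
s=r.sense(); im,d=r.snapshot('wrist'); P=cloud('wrist',d,s)
m=(P[...,2]>15)&(P[...,2]<33)&(np.arange(420)[:,None]<230)&(abs(P[...,1]+292)<60); print(rect(m,'wrist',26,s)); go(471.3,-289.9,-3,-3.4)
E
```

```text
time: 4.1
tool_pos: [469.6, -289.1, 24.5]
tcp_rot: [-180.0, 0.0, -3.7]
ft_force: [0.2, 0.2, 0.1]
finger_gap: 85.0
grip_force: 0.0
time: 4.6
tool_pos: [469.4, -289.0, -2.9]
tcp_rot: [-180.0, 0.1, -3.7]
ft_force: [-0.5, 0.2, -0.2]
finger_gap: 85.0
grip_force: 0.0
(array([ 540. , -293.6]), array([50.1, 71.4]), 176.5)
pos [ 469.8 -289.3   -2.3] rot [-1.7999e+02  1.0000e-02 -3.6600e+00] t 4.65 turn first (tool rotvec) [-0.01  0.01 -0.26] then shift mm [1.5 0.6 0.7]
```

```bash
python3 -m handwheel '[[0,0,0,0,0,0,0.035],[0,0,0,0,0,0,0.035],[0,0,0,0,0,0,0.035],[0,0,0,0,0,0,0.035],[0,0,0,0,0,0,0.035],[0,0,0,0,0,0,0.035],[0,0,0,0,0,0,0.035],[0,0,0,0,0,0,0.035]]' 80; python3 -c "
from h import *
go(471.3,-289.9,-3,-3.4)"
```

```text
time: 5.32
tool_pos: [470.4, -289.7, -1.4]
tcp_rot: [180.0, -0.1, -3.7]
ft_force: [-0.2, 1.8, 6.1]
finger_gap: 48.1
grip_force: 84.5
pos [ 470.4 -289.7   -1.4] rot [ 1.7996e+02 -7.0000e-02 -3.6600e+00] t 5.32 turn first (tool rotvec) [ 0.04 -0.07 -0.26] then shift mm [0.9 0.2 1.6]
```

Gripped at 48 mm with 84 N. Lifting and going to the front of the niche.

```bash
python3 -m handwheel '[[0,0,-0.01,0,0,0,0.035],[0,0,-0.025,0,0,0,0.035],[0,0,-0.03,0,0,0,0.035],[0,0,-0.03,0,0,0,0.035],[0,0,-0.03,0,0,0,0.035],[0,0,-0.03,0,0,0,0.035],[0,0,-0.02,0,0,-6,0.035],[0,0,0,0,0,-6.6,0.035]]'; python3 -m handwheel '[[0,0,0,0,0,0,0.035],[0,0,0,0,0,0,0.035]]';python3 -c "
from h import *
go(443,-12,175,8.9)"
```

```text
time: 5.98
tool_pos: [471.8, -290.8, 178.9]
tcp_rot: [179.7, -0.3, 9.2]
ft_force: [0.5, -0.3, -4.5]
finger_gap: 48.6
grip_force: 84.0
time: 6.15
tool_pos: [469.1, -288.8, 172.1]
tcp_rot: [-179.9, 0.1, 8.7]
ft_force: [-0.2, -0.0, -5.0]
finger_gap: 48.3
grip_force: 83.9
pos [ 469.1 -288.8  172.1] rot [-1.7994e+02  7.0000e-02  8.7400e+00] t 6.15 turn first (tool rotvec) [-0.06  0.07 -0.16] then shift mm [  17.  -277.5   -2.9]
```

```bash
python3 -m handwheel '[[0.001,-0.02,0,0,0,0,0.035],[0.002,-0.04,0,0,0,0,0.035],[0.002,-0.04,0,0,0,0,0.035],[0.003,-0.04,0,0,0,0,0.035],[0.003,-0.04,0,0,0,0,0.035],[0.003,-0.04,0,0,0,0,0.035],[0.003,-0.035,0,0,0,0,0.035],[0,-0.022,0,0,0,0,0.035]]'; python3 -m handwheel '[[0,0,0,0,0,0,0.035],[0,0,0,0,0,0,0.035],[0,0,0,0,0,0,0.035]]'
python3 - <<'E'
from h import *
s=r.sense(); im,d=r.snapshot('wrist'); cv2.imwrite('pics/w3.png',im); np.savez('w3.npz',im=im,d=d); P=cloud('wrist',d,s)
go(443,-12,175,8.9)
m=(P[...,2]>68)&(P[...,2]<90)&(P[...,0]>560); print('ledge',rect(m,'wrist',78,s))
E
```

```text
time: 6.82
tool_pos: [441.7, -9.7, 171.0]
tcp_rot: [-179.9, 0.2, 8.8]
ft_force: [0.5, -0.2, -4.5]
finger_gap: 48.7
grip_force: 84.6
time: 7.07
tool_pos: [442.8, -13.1, 171.7]
tcp_rot: [-180.0, 0.1, 8.8]
ft_force: [0.6, -0.8, -3.7]
finger_gap: 48.4
grip_force: 84.7
pos [443.  -13.6 171.9] rot [-1.7999e+02  1.0000e-01  8.8100e+00] t 7.12 turn first (tool rotvec) [-0.01  0.1  -0.09] then shift mm [ 0.2 -1.6 -3.1]
ledge (array([ 563.6, -107.8]), array([ 7.4, 40. ]), 93.4)
```

View pics/w3.png

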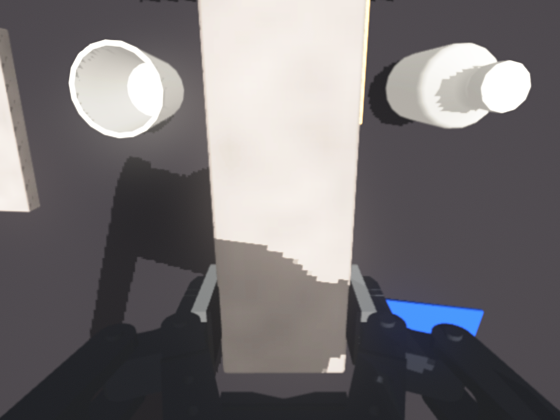

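The stone hangs level and straight in the jaws, with the cup at (128,88) and the bottle at (455,85) well to either side. Going down onto the apron in front of the mouth.

```bash
python3 -m handwheel '[[0,-0.002,0.02,0,0,0,0.035],[0,0,0.035,0,0,0,0.035],[0,0,0.035,0,0,0,0.035],[0,0,0.03,0,0,0,0.035],[0,0,0.02,0,0,0,0.035],[0,0,0.012,0,0,0,0.035],[0,0,0,0,0,0,0.035],[0,0,0,0,0,0,0.035]]'; python3 - <<'E'
from h import *
s=r.sense(); im,d=r.snapshot('wrist'); P=cloud('wrist',d,s)
go(592.5-151*.988,11.8-151*.1547,12,8.8)
m=(P[...,2]>30)&(P[...,2]<60)&(np.arange(420)[:,None]<230)&(abs(P[...,1])<60)
print('stone',np.median(P[m][:,2]),rect(m,'wrist',np.median(P[m][:,2]),s))
m=(P[...,2]>68)&(P[...,2]<88)&(P[...,0]>560);print(m.sum())
cv2.imwrite('pics/w4.png',im)
E
```

```text
time: 7.78
tool_pos: [442.4, -11.8, 20.1]
tcp_rot: [-180.0, 0.1, 8.8]
ft_force: [0.0, 0.4, -3.9]
finger_gap: 49.0
grip_force: 84.6
pos [443.6 -11.8  21.2] rot [180.     0.     8.83] t 7.83 turn first (tool rotvec) [0.   0.   0.03] then shift mm [-0.2 -0.3  9.2]
stone 48.123633813474726 (array([512.2,  -1.1]), array([49.5, 71.9]), 9.1)
0
```

```bash
python3 -m handwheel '[[0,0,0.009,0,0,0,0.035],[0,0,0,0,0,0,0.035],[0.01,0,0,0,0,0,0.035],[0.015,0,0,0,0,0,0.035],[0.015,0,0,0,0,0,0.035],[0.015,0,0,0,0,0,0.035],[0.01,0,0,0,0,0,0.035],[0,0,0,0,0,0,0.035]]'; python3 -m handwheel '[[0.01,0,0,0,0,0,0.035],[0.01,0,0,0,0,0,0.035],[0,0,0.002,0,0,0,0.035],[0,0,0,0,0,0,0.035]]';python3 -c "
from h import *
go(592.5-56*.988,11.8-56*.1547,9,8.8)"
```

```text
time: 8.5
tool_pos: [510.2, -0.9, 13.0]
tcp_rot: [180.0, -0.2, 8.9]
ft_force: [1.5, 0.4, -4.3]
finger_gap: 48.7
grip_force: 84.6
time: 8.83
tool_pos: [526.9, 2.1, 9.7]
tcp_rot: [180.0, 0.0, 8.9]
ft_force: [-0.7, 0.4, -4.8]
finger_gap: 48.4
grip_force: 84.7
pos [526.9   2.1   9.7] rot [1.80e+02 2.00e-02 8.95e+00] t 8.83 turn first (tool rotvec) [0.   0.02 0.15] then shift mm [10.3  0.6  0.7]
```

```bash
python3 -m handwheel '[[0,0,0.002,0,0,0,0.035],[0.004,0,0,0,0,0,0.035],[0.004,0,0,0,0,0,0.035],[0,0,0,0,0,0,0.035]]'; python3 -m handwheel '[[0.003,0,0,0,0,0,0.035],[0.001,0,0,0,0,0,0.035],[0,0,0,0,0,0,0.035]]';python3 -m handwheel '[[0.002,0,0,0,0,0,0.035],[0,0,0,0,0,0,0.035]]';python3 -c "
from h import *
go(592.5-56*.988,11.8-56*.1547,9,8.8)"
```

```text
time: 9.17
tool_pos: [535.2, 3.2, 8.6]
tcp_rot: [180.0, -0.0, 8.9]
ft_force: [-3.9, -0.1, 7.5]
finger_gap: 48.3
grip_force: 86.1
time: 9.42
tool_pos: [538.2, 3.7, 8.6]
tcp_rot: [180.0, 0.1, 8.9]
ft_force: [-8.7, -1.3, 10.4]
finger_gap: 48.4
grip_force: 86.5
time: 9.58
tool_pos: [538.2, 3.7, 8.6]
tcp_rot: [180.0, 0.3, 8.9]
ft_force: [-21.6, -4.1, 22.0]
finger_gap: 48.1
grip_force: 87.9
pos [538.2   3.7   8.6] rot [180.     0.34   8.94] t 9.58 turn first (tool rotvec) [0.   0.34 0.14] then shift mm [-1.1  0.4 -0.4]
```

Stone contacts the stops: force rises to 21 N with no movement, 1 mm from the predicted place. Releasing, lifting and looking.

```bash
python3 -m handwheel '[[0,0,0,0,0,0,0.085],[0,0,0,0,0,0,0.085],[0,0,0,0,0,0,0.085],[0,0,0,0,0,0,0.085],[0,0,0,0,0,0,0.085],[0,0,-0.02,0,0,0,0.085],[0,0,-0.04,0,0,0,0.085],[0,0,-0.04,0,0,0,0.085]]'; python3 -m handwheel '[[0,0,-0.04,0,0,0,0.085],[0,0,-0.04,0,0,0,0.085],[0,0,-0.03,0,0,0,0.085],[0,0,0,0,0,0,0.085],[0,0,0,0,0,0,0.085]]'; python3 - <<'E'
from h import *
s=r.sense(); im,d=r.snapshot('wrist'); P=cloud('wrist',d,s); cv2.imwrite('pics/w5.png',im); np.savez('w5.npz',im=im,d=d)
hsv=cv2.cvtColor(im,cv2.COLOR_BGR2HSV)
go(636,-18,130,88.2)
m=(P[...,2]>28)&(P[...,2]<45)&(np.arange(420)[:,None]<300)&(abs(P[...,1])<60)&(P[...,0]<600); print('stone',rect(m,'wrist',36,s))
m=(P[...,2]>70)&(P[...,2]<90)&(np.arange(420)[:,None]<200)&(P[...,0]>570); print('ledge',rect(m,'wrist',77,s))
m&=(hsv[...,1]>115)&(hsv[...,0]<22); print('sheet',rect(m,'wrist',82,s),np.median(P[m][:,2]))
E
```

```text
time: 10.25
tool_pos: [539.1, 4.6, 106.9]
tcp_rot: [-179.9, 0.3, 8.9]
ft_force: [1.3, -0.3, -0.0]
finger_gap: 85.0
grip_force: 0.0
time: 10.67
tool_pos: [542.9, 4.2, 220.7]
tcp_rot: [179.9, -0.3, 8.9]
ft_force: [0.2, 0.3, -1.4]
finger_gap: 85.2
grip_force: 0.0
pos [541.5   4.3 218.2] rot [ 1.7998e+02 -9.0000e-02  8.9400e+00] t 10.72 turn first (tool rotvec) [ 8.000e-02 -6.000e-02 -7.926e+01] then shift mm [-19.4  95.1  88.2]
stone (array([549.7,   5. ]), array([49.9, 79.7]), 9.2)
ledge (array([639.3,  17.4]), array([ 91.2, 200.7]), 99.1)
sheet (array([636.4,  25.6]), array([ 50.1, 157.5]), 88.1) 83.20007675301389
```

View pics/w5.png

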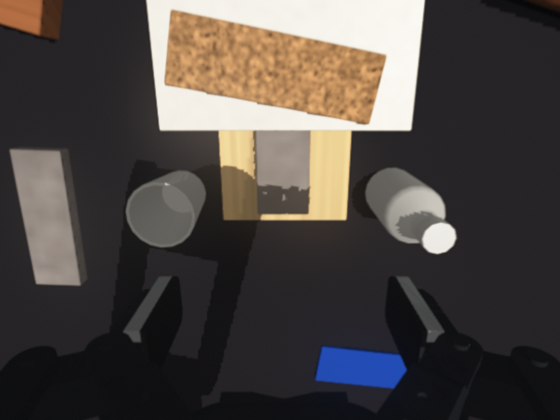

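The thick stone lies flat and centred in the channel at (283,170). The cork-brown sheet lies on the ledge at (275,65), with the cup and bottle undisturbed. Going to the sheet's near (-y) end.

```bash
python3 -m handwheel '[[0,0,0,0,0,-7.1,0.062],[0,0,0,0,0,-7.1,0.062],[0,0,0,0,0,-7.1,0.062],[0,0,0,0,0,-7.1,0.062],[0,0,0,0,0,-7.1,0.062],[0,0,0,0,0,-7.1,0.062],[0,0,0,0,0,-7.1,0.062],[0,0,0,0,0,-7.1,0.062]]'; python3 -m handwheel '[[0,0,0,0,0,-7.1,0.062],[0,0,0,0,0,-7.1,0.062],[0,0,0,0,0,-7.1,0.062],[0,0,0,0,0,-1,0.062],[-0.006,0.031,0.025,0,0,0,0.062],[-0.006,0.031,0.03,0,0,0,0.062],[-0.006,0.031,0.03,0,0,0,0.062],[0,0,0,0,0,0,0.062]]';  python3 -m handwheel '[[0,0,0,0,0,0,0.062],[0,0,0,0,0,0,0.062],[0,0,0,0,0,0,0.062]]'; python3 - <<'E'
from h import *
s=r.sense(); im,d=r.snapshot('wrist'); P=cloud('wrist',d,s); np.savez('w6.npz',im=im,d=d)
hsv=cv2.cvtColor(im,cv2.COLOR_BGR2HSV)
go(635,-16.4,86.5,88.1)
q=R.from_euler('xyz',s['tcp_rot'],degrees=True).inv().apply((P-s['tool_pos']).reshape(-1,3)).reshape(420,560,3)
m=(d>0)&(q[...,2]<20)&(abs(q[...,1])<45)&(q[...,0]<15); print('tips',np.percentile(q[m][:,2],[95,99,99.9,100]), s['finger_gap'])
for sg in(-1,1):
    n=m&(q[...,1]*sg>0)&(q[...,2]>-25); print(abs(q[n][:,1]).min(),np.percentile(q[n],2,axis=0),np.percentile(q[n],98,axis=0))
m=(P[...,2]>77)&(P[...,2]<90)&(np.arange(420)[:,None]<265)&(hsv[...,1]>115)&(hsv[...,0]<22); print('sheet',rect(m,'wrist',82,s),np.median(P[m][:,2]))
E
```

```text
time: 11.38
tool_pos: [539.8, 4.5, 215.0]
tcp_rot: [-179.8, 0.1, 66.1]
ft_force: [-0.4, -0.6, 0.0]
finger_gap: 62.1
grip_force: 0.0
time: 12.05
tool_pos: [627.4, -16.9, 120.9]
tcp_rot: [-179.0, -0.1, 87.8]
ft_force: [-1.2, -0.0, -4.4]
finger_gap: 61.9
grip_force: 0.0
time: 12.3
tool_pos: [631.2, -16.0, 137.6]
tcp_rot: [179.8, 0.0, 88.0]
ft_force: [0.3, 0.1, -0.3]
finger_gap: 62.1
grip_force: 0.0
pos [631.6 -16.1 138.4] rot [1.7974e+02 2.0000e-02 8.8000e+01] t 12.35 turn first (tool rotvec) [ 0.26  0.02 -0.1 ] then shift mm [-0.2  3.4 51.9]
tips [-18.48759688 -12.34204025  -9.8405919   -9.10272512] 62.11288740416746
29.762916357370074 [-10.11758145 -42.95147087 -24.72594387] [ 11.24197116 -29.91293874 -10.2632575 ]
31.587280604121496 [ -9.89009017  31.73644287 -24.80067511] [ 11.48586907  44.30213182 -10.44023743]
sheet (array([637.7,  32.8]), array([ 50.8, 144.8]), 88.2) 83.26785717246977
```

```bash
python3 -m handwheel '[[0,0.004,0.02,-0.2,0,0,0.062],[0,0,0.025,0,0,0,0.062],[0,0,0.015,0,0,0,0.062],[0,0,0,0,0,0,0.062],[0,0,0,0,0,0,0.062],[0,0,0.005,0,0,0,0.062],[0,0,0,0,0,0,0.062],[0,0,0,0,0,0,0.062]]' 30; python3 -c "
from h import *
go(636,-16.4,71.2,88.1)"
```

```text
time: 13.02
tool_pos: [635.8, -16.4, 72.0]
tcp_rot: [179.7, 0.0, 88.0]
ft_force: [-0.4, -0.8, 0.4]
finger_gap: 62.1
grip_force: 0.0
pos [635.8 -16.4  72. ] rot [1.7966e+02 1.0000e-02 8.8040e+01] t 13.02 turn first (tool rotvec) [ 0.34  0.01 -0.06] then shift mm [0.  0.2 0.8]
```

```bash
python3 -m handwheel '[[0,0,0.001,0.3,0,0,0.062],[0,0,0,0,0,0,0.045],[0,0,0,0,0,0,0.045],[0,0,0,0,0,0,0.045],[0,0,0,0,0,0,0.045],[0,0,0,0,0,0,0.045]]' 30; python3 -c "
from h import *
go(636,-16.4,71.2,88.1)"
```

```text
time: 13.52
tool_pos: [636.6, -16.5, 71.5]
tcp_rot: [179.9, 0.0, 88.0]
ft_force: [0.3, -0.3, 8.2]
finger_gap: 50.8
grip_force: 35.8
pos [636.6 -16.5  71.5] rot [1.799e+02 2.000e-02 8.804e+01] t 13.52 turn first (tool rotvec) [ 0.1   0.02 -0.06] then shift mm [ 0.1 -0.6  0.3]
```

```bash
python3 -m handwheel '[[0,0,-0.005,0,0,0,0.045],[0,0,-0.01,0,0,0,0.045],[0,0,-0.02,0,0,0,0.045],[0,0,-0.025,0,0,0,0.045],[0,0,-0.03,0,0,0,0.045],[0,0,-0.02,0,0,0,0.045],[0,0,0,0,0,0,0.045],[0,0,0,0,0,0,0.045]]' 40; python3 - <<'E'
from h import *
s=r.sense(); im,d=r.snapshot('wrist'); P=cloud('wrist',d,s); hsv=cv2.cvtColor(im,cv2.COLOR_BGR2HSV)
cv2.imwrite('pics/w7.png',im)
q=R.from_euler('xyz',s['tcp_rot'],degrees=True).inv().apply((P-s['tool_pos']).reshape(-1,3)).reshape(420,560,3)
m=(hsv[...,1]>115)&(hsv[...,0]<22)&(abs(q[...,1])<40)&(q[...,2]<30)&(q[...,2]>-40)
A=q[m]; print(A.min(0),A.max(0),m.sum(),np.linalg.lstsq(np.c_[A[:,:2],np.ones(len(A))],A[:,2],rcond=None)[0])
cs=max(cv2.findContours(m.astype(np.uint8),0,1)[0],key=cv2.contourArea); print(cv2.minAreaRect(q[cs[:,0,1],cs[:,0,0],:2].astype(np.float32)))
go(430,-13,190,8.95); print(s['finger_gap'],s['grip_force'])
E
```

```text
time: 14.18
tool_pos: [636.3, -16.5, 182.0]
tcp_rot: [179.9, 0.0, 88.0]
ft_force: [-0.0, -0.5, -0.9]
finger_gap: 50.9
grip_force: 41.6
[-38.44638214 -26.22910439 -14.31205767] [109.46712683  26.87498528  -8.74205949] 33309 [ 3.10697320e-03  2.34411037e-04 -1.16775733e+01]
((35.616539001464844, 0.40887451171875), (51.83140563964844, 147.677978515625), 89.42625427246094)
pos [635.2 -16.4 179.9] rot [-179.94    0.     88.04] t 14.23 turn first (tool rotvec) [-5.000e-02  4.000e-02  7.909e+01] then shift mm [-202.2  -35.3  -10.1]
50.91422812034505 41.63806736469269
```

View pics/w7.png

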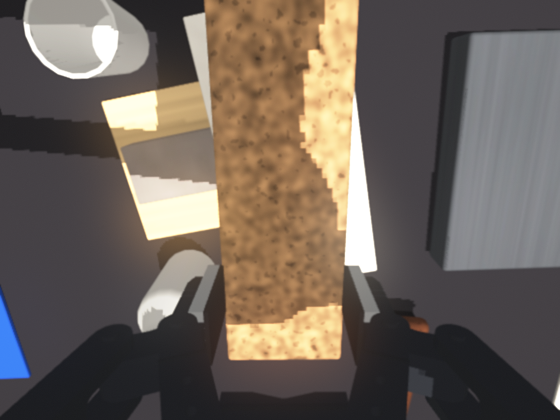

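The sheet is held level and square, with its near end at (285,358). Turning and going to the front of the niche.

```bash
python3 -m handwheel '[[0,0,0,0,0,7.1,0.045],[0,0,0,0,0,7.1,0.045],[0,0,0,0,0,7.1,0.045],[0,0,0,0,0,7.1,0.045],[0,0,0,0,0,7.1,0.045],[0,0,0,0,0,7.1,0.045],[0,0,0,0,0,7.1,0.045],[0,0,0,0,0,7.1,0.045]]'; python3 -m handwheel '[[0,0,0,0,0,7.1,0.045],[0,0,0,0,0,7.1,0.045],[0,0,0,0,0,7.1,0.045],[0,0,0,0,0,1,0.045],[-0.02,-0.004,0,0,0,0,0.045],[-0.035,-0.007,0,0,0,0,0.045],[-0.035,-0.007,0,0,0,0,0.045],[-0.035,-0.007,0,0,0,0,0.045]]';  python3 -m handwheel '[[-0.03,-0.006,0,0,0,0,0.045],[-0.014,-0.004,0,0,0,0,0.045],[0,0,0,0,0,0,0.045],[0,0,0,0,0,0,0.045],[0,0,0,0,0,0,0.045]]'; python3 - <<'E'
from h import *
s=r.sense(); im,d=r.snapshot('wrist'); P=cloud('wrist',d,s); hsv=cv2.cvtColor(im,cv2.COLOR_BGR2HSV)
q=R.from_euler('xyz',s['tcp_rot'],degrees=True).inv().apply((P-s['tool_pos']).reshape(-1,3)).reshape(420,560,3)
m=(hsv[...,1]>115)&(hsv[...,0]<22)&(abs(q[...,1])<40)&(q[...,2]<30)&(q[...,2]>-40)
A=q[m]; print(A.min(0),A.max(0),m.sum(),np.linalg.lstsq(np.c_[A[:,:2],np.ones(len(A))],A[:,2],rcond=None)[0])
go(463.5,-8.5,33,8.95); print(s['finger_gap'],s['grip_force'])
E
```

```text
time: 14.9
tool_pos: [633.7, -16.2, 177.0]
tcp_rot: [-179.8, 0.3, 30.9]
ft_force: [0.1, 0.3, 0.9]
finger_gap: 50.7
grip_force: 41.6
time: 15.57
tool_pos: [505.4, -10.9, 177.7]
tcp_rot: [-179.9, 0.3, 9.2]
ft_force: [-0.6, 0.4, 0.9]
finger_gap: 50.4
grip_force: 41.6
time: 15.98
tool_pos: [463.1, -8.1, 179.5]
tcp_rot: [-180.0, 0.1, 9.0]
ft_force: [-0.1, -0.5, 0.6]
finger_gap: 50.2
grip_force: 41.6
[-36.88537311 -26.46602603 -14.02006286] [110.18927096  26.47981578  -8.67359006] 15913 [ 3.37346269e-03 -3.06035831e-04 -1.17309767e+01]
pos [463.3  -8.1 179.5] rot [-1.7998e+02  1.0000e-01  9.0100e+00] t 16.03 turn first (tool rotvec) [-0.02  0.1   0.06] then shift mm [1.000e-01 4.000e-01 1.465e+02]
50.16083489643444 41.63339674472809
```

```bash
python3 -m handwheel '[[0,0,0.02,0,0,0,0.045],[0,0,0.035,0,0,0,0.045],[0,0,0.035,0,0,0,0.045],[0,0,0.03,0,0,0,0.045],[0,0,0.016,0,0,0,0.045],[0,0,0.005,0,0,0,0.045],[0,0,0,0,0,0,0.045],[0,0,0,0,0,0,0.045]]'; python3 -m handwheel '[[0,0,0,0,0,0,0.045],[0,0,0,0,0,0,0.045]]'; python3 -c "
from h import *
go(463.5,-8.5,34.5,8.95)"
```

```text
time: 16.7
tool_pos: [463.4, -8.1, 39.4]
tcp_rot: [-180.0, 0.1, 9.0]
ft_force: [-0.3, -0.1, -0.3]
finger_gap: 50.0
grip_force: 41.7
time: 16.87
tool_pos: [464.1, -8.2, 40.5]
tcp_rot: [180.0, -0.1, 8.9]
ft_force: [0.2, 0.2, 0.8]
finger_gap: 50.7
grip_force: 41.7
pos [464.1  -8.2  40.5] rot [ 1.7997e+02 -7.0000e-02  8.9500e+00] t 16.87 turn first (tool rotvec) [ 0.03 -0.07 -0.  ] then shift mm [-0.7  0.2  6. ]
```

```bash
python3 -m handwheel '[[0,0,0.006,0,0,0,0.045],[0,0,0,0,0,0,0.045],[0.01,0,0,0,0,0,0.045],[0.015,0,0,0,0,0,0.045],[0.015,0,0,0,0,0,0.045],[0.015,0,0,0,0,0,0.045],[0.015,0,0,0,0,0,0.045],[0.01,0,0,0,0,0,0.045]]'; python3 -m handwheel '[[0,0,0,0,0,0,0.045],[0,0,0.002,0,0,0,0.045],[0,0,0,0,0,0,0.045]]'; python3 -c "
from h import *
go(557.3,6.3,31,8.95)"
```

```text
time: 17.53
tool_pos: [542.8, 4.6, 32.8]
tcp_rot: [-180.0, 0.0, 8.9]
ft_force: [0.2, 0.3, -1.0]
finger_gap: 51.0
grip_force: 41.7
time: 17.78
tool_pos: [541.3, 4.4, 30.5]
tcp_rot: [-180.0, 0.1, 8.9]
ft_force: [0.5, -0.1, 0.7]
finger_gap: 50.3
grip_force: 41.9
pos [541.3   4.4  30.5] rot [-1.7998e+02  8.0000e-02  8.9400e+00] t 17.78 turn first (tool rotvec) [-0.02  0.08 -0.01] then shift mm [16.1  0.6 -0.5]
```

```bash
python3 -m handwheel '[[0.006,0,0,0,0,0,0.045],[0.005,0,0,0,0,0,0.045],[0,0,0,0,0,0,0.045],[0,0,0,0,0,0,0.045]]'; python3 -m handwheel '[[0.003,0,0,0,0,0,0.045],[0.001,0,0,0,0,0,0.045],[0,0,0,0,0,0,0.045]]'; python3 -m handwheel '[[0.002,0,0,0,0,0,0.045],[0,0,0,0,0,0,0.045]]'; python3 -m handwheel '[[0.001,0,0,0,0,0,0.045],[0,0,0,0,0,0,0.045]]'
```

```text
time: 18.12
tool_pos: [552.3, 6.1, 30.5]
tcp_rot: [-180.0, 0.1, 8.9]
ft_force: [1.0, -0.7, 0.6]
finger_gap: 50.5
grip_force: 41.8
time: 18.37
tool_pos: [556.0, 6.7, 30.5]
tcp_rot: [-180.0, 0.1, 8.9]
ft_force: [-1.8, -0.7, 3.3]
finger_gap: 50.1
grip_force: 42.0
time: 18.53
tool_pos: [556.1, 6.7, 30.4]
tcp_rot: [-180.0, 0.4, 8.9]
ft_force: [-12.0, -1.3, 13.8]
finger_gap: 50.4
grip_force: 42.9
time: 18.7
tool_pos: [556.2, 6.7, 30.4]
tcp_rot: [-180.0, 0.5, 8.9]
ft_force: [-17.5, -3.2, 17.6]
finger_gap: 50.3
grip_force: 43.3
```

```bash
python3 -m handwheel '[[0,0,0,0,0,0,0.066],[0,0,0,0,0,0,0.066],[0,0,0,0,0,0,0.066],[0,0,-0.02,0,0,0,0.066],[0,0,-0.04,0,0,0,0.085],[0,0,-0.04,0,0,0,0.085],[0,0,-0.04,0,0,0,0.085],[0,0,-0.03,0,0,0,0.085]]'; python3 -m handwheel '[[0,0,0,0,0,0,0.085],[0,0,0,0,0,0,0.085],[0,0,0,0,0,0,0.085]]'; python3 - <<'E'
from h import *
s=r.sense(); im,d=r.snapshot('wrist'); P=cloud('wrist',d,s); cv2.imwrite('pics/w8.png',im)
hsv=cv2.cvtColor(im,cv2.COLOR_BGR2HSV)
go(413.3,235.6,195,6.8)
m=(P[...,2]>36)&(P[...,2]<55)&(np.arange(420)[:,None]<300)&(abs(P[...,1])<60)&(P[...,0]<597)&(hsv[...,1]>100); b=rect(m,'wrist',41,s); print('sheet',b,'z',np.median(P[m][:,2]),'home near end expect',593.5-75*.988,12-75*.1556)
c=np.array([np.cos(np.radians(8.95)),np.sin(np.radians(8.95))]); q=(P[m][:,:2]-[593.5,12]); print('niche x,y range',np.percentile(q@c,[.5,99.5]),np.percentile(q@[-c[1],c[0]],[.5,99.5]))
m=(P[...,2]>26)&(P[...,2]<40)&(abs(P[...,1])<60)&(P[...,0]<597)&(np.arange(420)[:,None]<300);q=(P[m][:,:2]-[593.5,12]);print('thick',np.percentile(q@c,[.5,99.5]),m.sum())
E
```

```text
time: 19.37
tool_pos: [560.6, 7.2, 204.4]
tcp_rot: [180.0, -0.1, 8.9]
ft_force: [0.8, -0.3, -0.1]
finger_gap: 85.0
grip_force: 0.0
time: 19.62
tool_pos: [559.4, 7.2, 199.9]
tcp_rot: [-180.0, 0.1, 8.9]
ft_force: [-0.5, -0.7, -1.1]
finger_gap: 84.8
grip_force: 0.0
pos [558.7   7.3 198.8] rot [-179.94    0.23    8.94] t 19.67 turn first (tool rotvec) [-0.05  0.23  2.14] then shift mm [-117.4 -243.9    3.8]
sheet (array([553.3,   5.8]), array([52.1, 67. ]), 9.0) z 42.189108634477236 home near end expect 519.4 0.33000000000000007
niche x,y range [-73.8473252   -6.93538852] [-25.60610461  25.70769063]
thick [-84.1989167  -67.92742241] 431
```

View pics/w8.png

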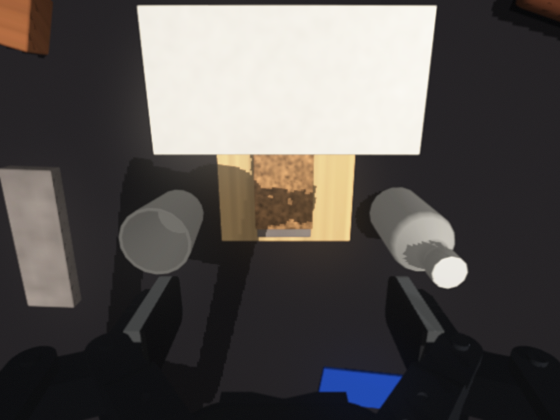

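The sheet lies flat on the thick stone at (285,195). The thick stone's near end shows 10 mm beyond it, so both are home. Next is the thin stone at (40,238).

```bash
python3 -m handwheel '[[0,0,0,0,0,2.1,0.085],[-0.012,-0.025,0,0,0,0,0.085],[-0.0175,-0.0365,0,0,0,0,0.085],[-0.0175,-0.0365,0,0,0,0,0.085],[-0.0175,-0.0365,0,0,0,0,0.085],[-0.0175,-0.0365,0,0,0,0,0.085],[-0.0175,-0.0365,0,0,0,0,0.085],[-0.0175,-0.0365,0,0,0,0,0.085]]'; python3 -m handwheel '[[0,0,0,0,0,0,0.085],[0,0,0,0,0,0,0.085],[0,0,0,0,0,0,0.085],[0,0,0,0,0,0,0.085]]'; python3 - <<'E'
from h import *
s=r.sense(); im,d=r.snapshot('wrist'); P=cloud('wrist',d,s)
m=(P[...,2]>9)&(P[...,2]<30)&(d>0)&(abs(P[...,0]-458)<100)&(abs(P[...,1]-241)<60)&(np.arange(420)[:,None]<275)
b=rect(m,'wrist',16,s); print(b,np.median(P[m][:,2])); a=np.radians(b[2]); go(b[0][0]-45*np.cos(a),b[0][1]-45*np.sin(a),-1.5,b[2])
E
```

```text
time: 20.33
tool_pos: [411.9, 236.3, 198.6]
tcp_rot: [180.0, 0.3, 6.8]
ft_force: [0.7, 1.5, 0.0]
finger_gap: 84.8
grip_force: 0.0
time: 20.67
tool_pos: [414.5, 234.5, 199.7]
tcp_rot: [180.0, 0.2, 6.8]
ft_force: [0.3, -0.1, 0.3]
finger_gap: 85.2
grip_force: 0.0
(array([457.1, 240.2]), array([ 50. , 148.4]), 6.9) 17.151629953094925
pos [414.7 234.3 200. ] rot [1.7997e+02 1.7000e-01 6.7300e+00] t 20.72 turn first (tool rotvec) [ 0.02  0.17 -0.17] then shift mm [ -2.2  -0.8 201.5]
```

```bash
python3 -m handwheel '[[-0.002,-0.001,0.025,0,0,-0.1,0.068],[0,0,0.038,0,0,0,0.068],[0,0,0.038,0,0,0,0.068],[0,0,0.038,0,0,0,0.068],[0,0,0.03,0,0,0,0.068],[0,0,0.02,0,0,0,0.068],[0,0,0.01,0,0,0,0.068],[0,0,0,0,0,0,0.068]]' 60; python3 -m handwheel '[[0,0,0.001,0,0,0,0.068],[0,0,0,0,0,0,0.068]]'; python3 -c "
from h import *
go(412.4,234.8,-3,6.9)"
```

```text
time: 21.38
tool_pos: [410.3, 234.4, -0.9]
tcp_rot: [179.9, 0.4, 6.8]
ft_force: [-0.7, 0.1, -0.2]
finger_gap: 67.9
grip_force: 0.0
time: 21.55
tool_pos: [413.5, 236.5, 2.4]
tcp_rot: [-179.9, -0.0, 6.9]
ft_force: [0.8, 0.3, -0.5]
finger_gap: 68.1
grip_force: 0.0
pos [413.5 236.5   2.4] rot [-1.7994e+02 -4.0000e-02  6.8900e+00] t 21.55 turn first (tool rotvec) [-0.06 -0.04 -0.01] then shift mm [-1.3  1.6  5.4]
```

```bash
python3 -m handwheel '[[-0.001,0.001,0.004,0,0,0,0.068],[0,0,0,0,0,0,0.068],[0,0,0,0,0,0,0.035],[0,0,0,0,0,0,0.035],[0,0,0,0,0,0,0.035],[0,0,0,0,0,0,0.035],[0,0,0,0,0,0,0.035],[0,0,0,0,0,0,0.035]]' 60; python3 -c "
from h import *
go(412.4,234.8,-3,6.9)"
```

```text
time: 22.22
tool_pos: [411.7, 235.5, -2.2]
tcp_rot: [-180.0, 0.0, 6.9]
ft_force: [-2.3, -1.7, 6.7]
finger_gap: 48.5
grip_force: 62.9
pos [411.7 235.5  -2.2] rot [-1.7997e+02  2.0000e-02  6.9500e+00] t 22.22 turn first (tool rotvec) [-0.03  0.02  0.05] then shift mm [0.6 0.8 0.8]
```

```bash
python3 -m handwheel '[[0,0,-0.01,0,0,0,0.035],[0,0,-0.025,0,0,0,0.035],[0,0,-0.035,0,0,0,0.035],[0,0,-0.035,0,0,0,0.035],[0,0,-0.035,0,0,0,0.035],[0,0,-0.02,0,0,-2,0.035],[0,0,0,0,0,0,0.035],[0,0,0,0,0,0,0.035]]'; python3 - <<'E'
from h import *
s=r.sense(); im,d=r.snapshot('wrist'); P=cloud('wrist',d,s)
q=R.from_euler('xyz',s['tcp_rot'],degrees=True).inv().apply((P-s['tool_pos']).reshape(-1,3)).reshape(420,560,3)
m=(abs(q[...,1])<35)&(q[...,2]<10)&(q[...,2]>-30)&(np.arange(420)[:,None]<250)&(im.max(2)>90)
A=q[m]; print(A.min(0),A.max(0),m.sum(),np.linalg.lstsq(np.c_[A[:,:2],np.ones(len(A))],A[:,2],rcond=None)[0])
go(464.8,-8.2,160,8.95); print(s['finger_gap'],s['grip_force'])
E
```

```text
time: 22.88
tool_pos: [412.0, 235.6, 158.3]
tcp_rot: [-179.9, -0.1, 8.9]
ft_force: [-0.3, -0.6, -3.5]
finger_gap: 48.2
grip_force: 62.9
[ 21.6996336  -24.82193054 -21.51159307] [108.78594536  25.72119078 -15.51178384] 35520 [ 4.83336847e-03 -7.68680417e-04 -1.93430177e+01]
pos [410.8 235.  156.3] rot [-1.7999e+02  1.3000e-01  8.9000e+00] t 22.93 turn first (tool rotvec) [-0.01  0.13 -0.05] then shift mm [ 15.5 248.7  -3.7]
48.17851762218634 62.9122531414032
```

```bash
python3 -m handwheel '[[0.002,0.02,0,0,0,0,0.035],[0.002,0.038,0,0,0,0,0.035],[0.002,0.038,0,0,0,0,0.035],[0.002,0.038,0,0,0,0,0.035],[0.003,0.038,0,0,0,0,0.035],[0.002,0.038,0,0,0,0,0.035],[0.002,0.028,0,0,0,0,0.035],[0,0.01,0,0,0,0,0.035]]'; python3 -m handwheel '[[0,0,0,0,0,0,0.035],[0,0,0,0,0,0,0.035],[0,0,0,0,0,0,0.035],[0,0,0,0,0,0,0.035]]'; python3 -c "
from h import *
go(464.8,-8.2,47,8.95)"
```

```text
time: 23.6
tool_pos: [463.4, -10.9, 154.1]
tcp_rot: [-180.0, 0.3, 8.7]
ft_force: [0.6, 0.6, -2.0]
finger_gap: 48.0
grip_force: 63.1
time: 23.93
tool_pos: [464.0, -6.2, 155.9]
tcp_rot: [-179.9, 0.2, 9.0]
ft_force: [-0.4, 0.4, -2.5]
finger_gap: 48.9
grip_force: 63.1
pos [464.   -6.2 155.9] rot [-1.7994e+02  1.7000e-01  9.0200e+00] t 23.93 turn first (tool rotvec) [-0.06  0.17  0.07] then shift mm [  0.5   2.1 108.9]
```

```bash
python3 -m handwheel '[[0,0.002,0.02,0,0,0,0.035],[0,0,0.035,0,0,0,0.035],[0,0,0.03,0,0,0,0.035],[0,0,0.018,0,0,0,0.035],[0,0,0.006,0,0,0,0.035],[0,0,0,0,0,0,0.035],[0,0,0,0,0,0,0.035],[0,0,0,0,0,0,0.035]]'; python3 -c "
from h import *
go(464.8,-8.2,42,8.95)"
```

```text
time: 24.6
tool_pos: [466.3, -9.3, 49.6]
tcp_rot: [180.0, -0.1, 9.0]
ft_force: [-0.1, 0.9, -2.8]
finger_gap: 48.6
grip_force: 63.1
pos [466.3  -9.3  49.6] rot [ 1.7997e+02 -7.0000e-02  8.9800e+00] t 24.6 turn first (tool rotvec) [ 0.03 -0.07  0.03] then shift mm [-1.3 -1.3  7.6]
```

```bash
python3 -m handwheel '[[0,-0.001,0.007,0,0,0,0.035],[0,0,0,0,0,0,0.035],[0.01,0,0,0,0,0,0.035],[0.015,0,0,0,0,0,0.035],[0.015,0,0,0,0,0,0.035],[0.015,0,0,0,0,0,0.035],[0.015,0,0,0,0,0,0.035],[0.01,0,0,0,0,0,0.035]]'; python3 -m handwheel '[[0,0,0,0,0,0,0.035],[0,0,0,0,0,0,0.035],[0,0,0.001,0,0,0,0.035],[0,0,0,0,0,0,0.035]]'; python3 -c "
from h import *
go(593.5-35*.988,12-35*.1556,39,8.95)"
```

```text
time: 25.27
tool_pos: [545.3, 4.1, 41.2]
tcp_rot: [-180.0, 0.0, 8.9]
ft_force: [-0.2, 0.5, -1.9]
finger_gap: 48.1
grip_force: 63.1
time: 25.6
tool_pos: [542.9, 3.9, 39.3]
tcp_rot: [-180.0, 0.1, 8.9]
ft_force: [0.2, 0.3, -2.7]
finger_gap: 48.0
grip_force: 63.1
pos [542.9   3.9  39.3] rot [-1.7997e+02  1.3000e-01  8.9300e+00] t 25.6 turn first (tool rotvec) [-0.03  0.13 -0.02] then shift mm [16.2 -0.1  0.3]
```

```bash
python3 -m handwheel '[[0.006,0,0.001,0,0,0,0.035],[0.006,0,0,0,0,0,0.035],[0,0,0,0,0,0,0.035],[0,0,0,0,0,0,0.035]]'; python3 -m handwheel '[[0.003,0,0.001,0,0,0,0.035],[0.001,0,0,0,0,0,0.035],[0,0,0,0,0,0,0.035]]'; python3 -m handwheel '[[0.001,0,0,0,0,0,0.035],[0,0,0,0,0,0,0.035]]'
```

```text
time: 25.93
tool_pos: [556.1, 5.8, 38.9]
tcp_rot: [-180.0, 0.0, 8.9]
ft_force: [1.4, 0.1, -1.4]
finger_gap: 48.4
grip_force: 63.3
time: 26.18
tool_pos: [558.4, 6.1, 38.8]
tcp_rot: [-180.0, 0.2, 8.9]
ft_force: [-13.5, -1.5, 17.8]
finger_gap: 48.4
grip_force: 65.3
time: 26.35
tool_pos: [558.4, 6.0, 38.8]
tcp_rot: [-180.0, 0.4, 8.9]
ft_force: [-19.3, -2.1, 21.4]
finger_gap: 48.5
grip_force: 65.9
```

Against the stops. Releasing, lifting and checking.

```bash
python3 -m handwheel '[[0,0,0,0,0,0,0.068],[0,0,0,0,0,0,0.068],[0,0,0,0,0,0,0.068],[0,0,0,0,0,0,0.068],[0,0,-0.02,0,0,0,0.068],[0,0,-0.04,0,0,0,0.068],[0,0,-0.04,0,0,0,0.068],[0,0,-0.04,0,0,0,0.068]]'; python3 -m handwheel '[[0,0,-0.03,0,0,0,0.085],[0,0,0,0,0,0,0.085],[0,0,0,0,0,0,0.085],[0,0,0,0,0,0,0.085],[0,0,0,0,0,0,0.085]]'; python3 - <<'E'
from h import *
s=r.sense(); im,d=r.snapshot('wrist'); P=cloud('wrist',d,s); cv2.imwrite('pics/w9.png',im)
c=np.array([np.cos(np.radians(8.95)),np.sin(np.radians(8.95))]); row=np.arange(420)[:,None]
N=np.dstack([(P[...,:2]-[593.5,12])@c,(P[...,:2]-[593.5,12])@[-c[1],c[0]],P[...,2]])
for n,a,b in(('thin',53,63),('sheet',40,45),('thick',30,39)):
    m=(N[...,2]>a)&(N[...,2]<b)&(abs(N[...,1])<40)&(N[...,0]<-5)&(N[...,0]>-120)&(row<300); print(n,m.sum(),np.percentile(N[m],[1,99],axis=0).round(1).tolist())
m=(N[...,2]>53)&(N[...,2]<63)&(abs(N[...,1])<40)&(N[...,0]<-5)&(row<300); print(rect(m,'wrist',57,s))
E
```

```text
time: 27.02
tool_pos: [560.0, 6.7, 178.5]
tcp_rot: [-180.0, 0.2, 8.9]
ft_force: [2.2, 0.1, 0.1]
finger_gap: 67.9
grip_force: 0.0
time: 27.43
tool_pos: [559.6, 6.7, 205.4]
tcp_rot: [-179.9, 0.3, 8.9]
ft_force: [-0.3, 0.4, -0.8]
finger_gap: 85.3
grip_force: 0.0
thin 3928 [[-63.2, -25.4, 56.6], [-5.4, 23.3, 59.8]]
sheet 292 [[-74.6, -24.9, 40.3], [-9.1, 26.2, 43.8]]
thick 405 [[-83.9, -24.5, 35.6], [-75.9, 24.5, 38.7]]
(array([559.4,   5.6]), array([49.9, 59.8]), 8.9)
```

View pics/w9.png

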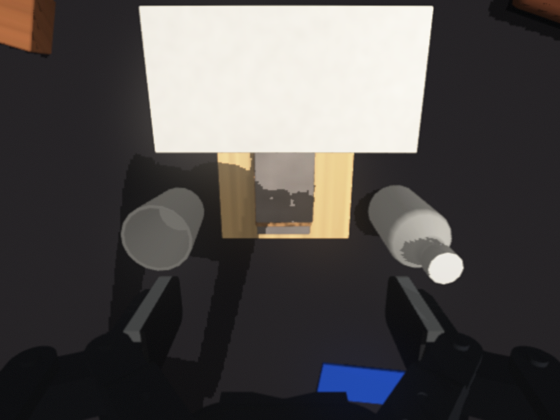

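The picture shows the stack at (285,190): the thin stone on the sheet on the thick stone, with near ends stepped at about -64/-74.5/-84.5 mm. All three are flat and home, and the cup and bottle still stand. Handing in.

```bash
python3 -c "
from bench import r
print(r.hand_in())"
```

```text
the job is handed in; nothing more can be done
None
```

The job is handed in: thick stone, sheet and thin stone lie flat in the niche in the order asked, each pushed against the stops, with the cup and bottle still standing; it took about 27 of the 72 s. My first grip closed on top of the thick stone because the fingertips were about 22 mm shorter than stated, and I corrected that before moving anything.

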